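Set the bench magnifier over the copper plate

ROBOT

A 6-joint arm with a two-finger parallel gripper is mounted at the origin on the work surface. World frame = base frame: x ahead of the robot, y to its left, z up, the work surface at z = 0. Lengths are in m, angles in rad, forces in N, time in s.
With the tool pointing down it reaches from about 0.35 to 0.775 m from the base axis. Payload 5.5 kg.
Tool frame: the origin (TCP) lies midway between the tips of the shut fingers; the grasp point (between the pads) lies 19 mm behind it; z points along the fingers, x is the direction in which the jaws open and shut, and the axes are right-handed (so a half turn about z gives the same grasp; the last joint's range is limited). The gripper opens to 85 mm and grips with 20 to 120 N. Pads are 22 mm wide; open, the fingers measure 114 mm over their backs; the gripper's body (76 mm by 85 mm) begins 54 mm behind the grasp point. The pads swing forward as they close: fully open they stand 13 mm farther back than shut.
Start: joints at [-1.427, 0.313, 0.046, 1.304, 0, 1.431], TCP at [0.161, -0.552, 0.231] pointing down, gripper open.
Joint ranges: [-2.76, 2.76], [-0.86, 1.69], [-1.03, 1.26], [-2.2, 2.34], [-1.47, 1.5], [-3.14, 3.14]. Speed limits (rad/s): [2.57, 2.57, 3.14, 3.14, 3.14, 3.14].

INTERFACE

Orientations are given as a unit quaternion [w, x, y, z].
In Python, from workcell import env gives the robot as it stands.
- The arm moves only by the tool servo_tool, never from a script. Its argument "targets" is a list of rows, each an object with "xyz": the shift along the tool's x, y, z in m, a list of three; "twist": the turn, a rotation vector about the tool's x, y, z in rad, a list of three; "jaw": the opening, from 0 (shut) to 1 (fully open). A call has 1 to 12 rows; each row is the pose to reach, as a shift and turn from the pose commanded when the call began, along the tool's axes at that moment; what a row does not reach only later rows make up. A row lasts 1/12 s, in which the tool goes at most 41.7 mm and 7.16 degrees, less where a joint would pass 70% of its speed; a pose out of reach is approached as far as the arm can. A call with a gripper value outside its range is refused whole. The fingers move at their own pace and stop on an object; "squeeze" is the grip in N (left out, the last holds). Time passes only in rows, so rows that repeat a pose let the fingers close. It gives the time, the measured TCP pose, the force and the opening at its end, in the units of the state.
- env.get_state(): the state, without advancing time (a new reading comes with each control period).
- env.read_camera(name): name is "side" or "top"; returns a dict with "color" (400x640x3 uint8, red, green, blue), "depth" (400x640 float32, m along the optical axis (not along the pixel's ray), 0 where there is no reading), "fx", "fy", "cx", "cy" (pixels), "k1" (the pictures are not rectified: a ray, as slopes to the right and down, at radius r is drawn at 1 + k1 r^2 times it, then the intrinsics apply), "eye" and "attitude" of the camera in the world. Camera axes: x right, y down, z forward; pixel columns grow to the right and rows downward; lengths in m; the calibration is good to about 2 mm. A picture is of the moment at which its call begins.
- env.hand_in(): hands the job in, once; it reports no verdict.
The state is a dict: "clock": time; "joint_pos": joint angles; "qvel": joint speeds; "tau": joint torques, N m; "tcp_pos": TCP position; "orientation": TCP orientation; "wrist_force": force on the tool from outside, world axes, zero at the start; "ft_torque": the same for the moment, N m; "finger_gap": finger opening in m.
Only numpy, scipy, OpenCV 4.12 (cv2) and the standard library are available. Lean on these libraries where they do the work, as an engineer would, in place of code of your own. Each camera call takes 0.05 s, during which the arm holds its last target. There are 200 camera calls.

TASK

One of the three engraved plates on the inspection stand is copper: swing the magnifier's friction-held arm round until its lens is centred over the copper plate, to within about a centimetre, and leave it standing there, let go. Take it by its orange grip, do not push on the white ring head or its aluminium bar, and do not shift the plates or the blue wax tin.

Things in the scene. Friction and masses are not known exactly. Their poses are not given: they have to be found in the camera images.
- stand: fixed green base board, 12 mm thick, 420 mm wide, reaching 245 mm to the front (robot's side) and 45 mm to the back of a 26 mm steel post, with a 68 mm wide, 22 mm high collar round its foot. Origin: foot of the post, at bench height; x points to the back, away from the robot (yaw within 0.15 rad).
- post_top (a point): point on the vertical swing axis of the magnifier: top of the steel post, 243 mm above the bench. A black hub 48 mm wide turns on it, with a steel nut on top, from 243 to 293 mm above the bench.
- lens (a point): centre of the magnifier lens (90 mm across), 232 mm above the bench, 170 mm from the swing axis. It sits in a white ring head: 120 mm in diameter, 217 to 247 mm above the bench, on an aluminium bar (22 mm wide, 243 to 257 mm above the bench) from the hub. Ring head and bar must not be pushed by the robot with more than 4 N.
- boom (a joint): swing of the magnifier arm about the post, rad: at 0 the lens lies straight in front of the stand (the stand's -x, towards the robot); positive swings it to the robot's left (+y). Stops at -1.25 and 1.45; starts parked at 0.92 to 1.1. Friction holds it where it is left; turning it takes about 1.5 N m, that is 6 N sideways at the grip.
- grip_mid (a point): middle of the orange grip, a round upright post 18 mm in diameter, 101 to 167 mm above the bench (this point at 135), free at the top, 250 mm from the swing axis in line with the lens: 20 mm outside the ring head, whose underside is 82 mm higher, so the hand must lean outwards some 25 to 45 degrees. A 10 mm steel rod stands 35 mm inwards of it, a 10 mm bracket at 89 to 99 mm below it.
- grip (a joint): sideways give of the spring-mounted grip against the arm, m: 0 at rest, +-0.028 at its stops, positive to the stand's +y; spring about 350 N/m. While being moved the arm lags some 17 mm behind the grip; when let go the grip springs back to its middle and the arm stays.
- copper_plate: engraved reddish copper plate, 80 x 80 x 5 mm, 0.2 to 0.35 kg, loose; origin at the centre of its underside, lying flat on the stand's board, 12 mm above the bench. Its centre lies about 170 mm from the swing axis at one of three places (about 0.5, -0.2 or -0.9 rad of the arm's swing); the three plates are shuffled among them.
- brass_plate: engraved yellow brass plate, 80 x 80 x 5 mm, loose on the board; origin at the centre of its underside
- zinc_plate: engraved grey zinc plate, 80 x 80 x 5 mm, loose on the board; origin at the centre of its underside
- wax_tin: closed blue tin, 52 mm in diameter, 34 mm high, 0.12 kg, loose on the stand's board near the post; origin at the centre of its underside
Not all that is in view belongs to the job. There is more than one size of the copper_plate; the one meant has the size given above.

How it is judged:
By the outcome, as a careful person would: the job done as asked, in the order asked, and still so for the second after the job is handed in, with the robot touching nothing.
It also fails if it takes over 48 s, if anything falls off the work surface, if the arm or the gripper's body presses on something with over 40 N, if the wrist force passes 120 N, or if a joint passes its speed limit or range.

## Working session

There is one attempt and no reset: what is moved stays moved. The work goes in short steps, Python scripts to look and compute and a tool call to move; the robot and the scene stay as the last step left them, time stands still between calls to the robot, and variables do not carry over. Pictures are saved under pics/ and viewed, about 8 in all and at most 12, crops included, and the job is handed in when it is done.

Besides the shell and the picture viewer there is one more tool, called after "Request:" as a command line: name --argument value ..., lists and objects as JSON in quotes. servo_tool: Moves the arm, as the interface text tells. Its arguments: {"type":"object","properties":{"targets":{"type":"array","items":{"type":"object","properties":{"xyz":{"type":"array","items":{"type":"number"}},"twist":{"type":"array","items":{"type":"number"}},"jaw":{"type":"number"}}}},"squeeze":{"type":"number"}},"required":["targets"]}

```bash
mkdir -p pics; ls; cat > h.py <<'E'
import numpy as np, cv2
from scipy.spatial.transform import Rotation as R
from workcell import env
def rot(q): 
    q=np.array(q,float)
    return q if q.shape==(3,3) else R.from_quat(q[[1,2,3,0]]).as_matrix()
def cam(n): return env.read_camera(n)
def rays(c,uv):
    uv=np.atleast_2d(np.array(uv,float))
    K=np.array([[c['fx'],0,c['cx']],[0,c['fy'],c['cy']],[0,0,1]])
    s=cv2.undistortPoints(uv[:,None],K,np.array([c['k1'],0,0,0.]))[:,0]
    return np.c_[s,np.ones(len(s))]@rot(c['attitude']).T
def onplane(c,uv,z):
    d=rays(c,uv); e=np.array(c['eye']); return e+d*((z-e[2])/d[:,2])[:,None]
def proj(c,p):
    q=(np.atleast_2d(p)-np.array(c['eye']))@rot(c['attitude']); s=q[:,:2]/q[:,2:]
    s=s*(1+c['k1']*(s**2).sum(1,keepdims=True)); return s*[c['fx'],c['fy']]+[c['cx'],c['cy']]
def depthpts(c):
    v,u=np.mgrid[:400,:640]; d=rays(c,np.c_[u.ravel(),v.ravel()])
    return (np.array(c['eye'])+d*c['depth'].reshape(-1,1)).reshape(400,640,3)
E
python3 - <<'E'
from h import *
for n in('top','side'):
    c=cam(n); print(n,{k:c[k] for k in c if k not in('color','depth')}); cv2.imwrite(f'pics/{n}0.png',c['color'][...,::-1])
s=env.get_state(); print(s)
E
```

```text
pics
top {'fx': 485.2557534823076, 'fy': 485.2557534823076, 'cx': 320.09750909954255, 'cy': 202.00854246939517, 'k1': -0.14063488164742557, 'eye': array([ 0.35554567, -0.08500745,  1.20883439]), 'attitude': array([ 0.06995222, -0.69594358,  0.7109733 , -0.07270614])}
side {'fx': 367.6402312607918, 'fy': 367.6402312607918, 'cx': 319.5104425509725, 'cy': 197.8639807509235, 'k1': -0.048568607548666286, 'eye': array([ 0.27746184, -0.71170706,  0.60087037]), 'attitude': array([-0.46383755,  0.86150208, -0.17878523,  0.1034637 ])}
{'clock': 0.1, 'joint_pos': array([-1.42654855e+00,  3.13911048e-01,  4.51080259e-02,  1.30355789e+00,
        1.52872761e-06,  1.43116228e+00]), 'qvel': array([-0.00011845, -0.00185662,  0.00313105,  0.0014881 , -0.00030181,
        0.00049717]), 'tau': array([ 3.94123985e-03, -4.81724203e+01,  2.99245369e+01,  1.26667757e-02,
       -6.58216163e-05,  4.65390031e-06]), 'tcp_pos': array([ 0.16095855, -0.55156521,  0.23051243]), 'orientation': array([-5.52428719e-04,  8.00026069e-01, -5.99964729e-01, -5.53899897e-04]), 'wrist_force': array([-0.60764439, -0.752168  , -0.08993311]), 'ft_torque': array([-0.03134863, -0.01199864,  0.04456472]), 'finger_gap': 0.08525373984390329}
```

View pics/top0.png

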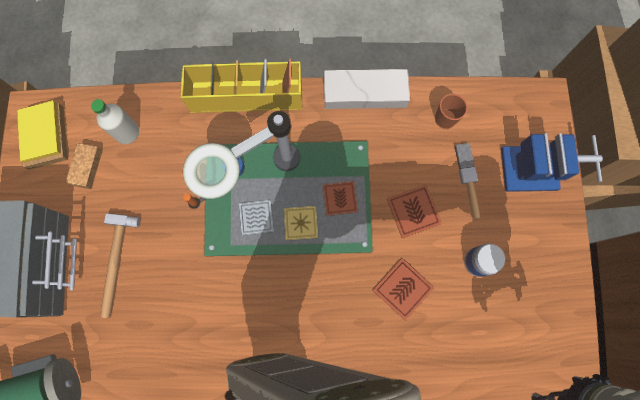

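View pics/side0.png

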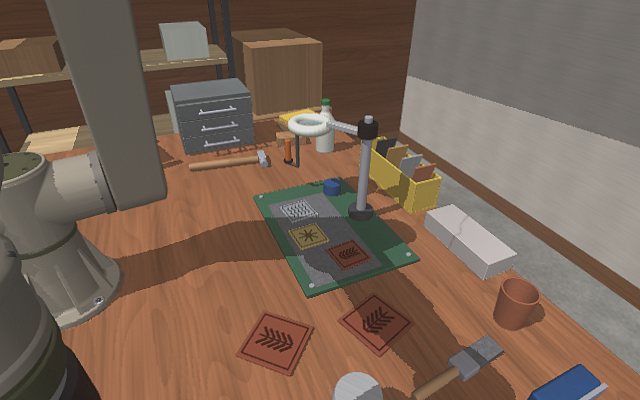

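Top view: the post hub is at (279,123), the ring at (211,171), the orange grip at about (192,200), and the plates at zinc (256,217), brass (301,222) and copper (340,198). Possible copper plates are (340,198) on the board, (413,211) and (403,288) loose on the bench and larger, and a reddish card in the tray at (287,75). By the description it is (340,198) on the board, so I'll check its size and crop it.

```bash
cat > meas.py <<'E'
from h import *
def meas(tag,full=True):
    c=cam('top'); s=cam('side'); out={}
    im=c['color']; hsv=cv2.cvtColor(im,cv2.COLOR_RGB2HSV); P=depthpts(c)
    def blob(m,near,rad):
        m=m.astype(np.uint8); mm=np.zeros_like(m); cv2.circle(mm,near,rad,1,-1); m=cv2.morphologyEx(m&mm,cv2.MORPH_CLOSE,np.ones((5,5)))
        cs,_=cv2.findContours(m,cv2.RETR_EXTERNAL,cv2.CHAIN_APPROX_NONE); return max(cs,key=cv2.contourArea)
    return c,s,im,hsv,P,blob
if __name__=='__main__':
    c,s,im,hsv,P,blob=meas('')
    H,S,V=[hsv[...,i].astype(int) for i in range(3)]
    # board
    g=blob((H>55)&(H<95)&(S>90),(288,198),110); r=cv2.minAreaRect(onplane(c,g[:,0],.012)[:,:2].astype(np.float32)); print('board',r, cv2.boxPoints(r).round(4).tolist())
    for n,near,z in(('copper',(340,198),.017),('c2',(413,211),.005),('c3',(403,288),.005)):
        m=((H<9)|(H>172))&(S>110)
        k=blob(m,near,32 if n!='copper' else 24); r=cv2.minAreaRect(onplane(c,k[:,0],z)[:,:2].astype(np.float32)); print(n,r)
    for n,near,z in(('zinc',(256,217),.017),('brass',(301,222),.017)):
        m=(V>120)&(S<60) if n=='zinc' else (H>18)&(H<32)&(S>80)
        k=blob(m,near,24); print(n,cv2.minAreaRect(onplane(c,k[:,0],z)[:,:2].astype(np.float32)))
    # ring head from depth heights
    m=(P[...,2]>.23)&(P[...,2]<.27)&(V>150)&(S<50); mm=np.zeros(m.shape,np.uint8); cv2.circle(mm,(211,171),31,1,-1)
    k=blob(m,(211,171),31); q=onplane(c,k[:,0],.247)[:,:2].astype(np.float32); print('ring',cv2.minEnclosingCircle(q),cv2.fitEllipse(q), np.median(P[m&(mm>0)][:,2]))
    # hub
    m=(P[...,2]>.27)&(P[...,2]<.33); k=blob(m,(279,123),25); q=onplane(c,k[:,0],.28)[:,:2].astype(np.float32); print('hub',cv2.minEnclosingCircle(q), np.median(P[m][:,2]))
    nut=blob((V>140)&(S<50),(278,120),6); print('nut',onplane(c,nut[:,0].mean(0),.293), nut[:,0].mean(0))
    # orange
    for n,cc,near,rad in(('top',c,(192,200),20),('side',s,(289,150),25)):
        h=cv2.cvtColor(cc['color'],cv2.COLOR_RGB2HSV).astype(int); m=(h[...,0]>3)&(h[...,0]<16)&(h[...,1]>170)&(h[...,2]>120)
        k=blob(m,near,rad); x,y,w,hh=cv2.boundingRect(k); Q=depthpts(cc); mk=np.zeros((400,640),np.uint8); cv2.drawContours(mk,[k],-1,1,-1); pts=Q[(mk>0)&m]
        print('grip',n,(x,y,w,hh),k[:,0].mean(0),np.median(pts,0),pts.min(0),pts.max(0))
    a=cv2.resize(im[150:280,160:460],None,fx=2.6,fy=2.6); b=cv2.resize(s['color'][90:220,230:430],None,fx=2.6,fy=2.6)
    o=np.zeros((338+338,780,3),np.uint8); o[:338]=a[:338]; o[338:,:520]=b
    cv2.imwrite('pics/crop1.png',cv2.resize(o,None,fx=.88,fy=.88)[...,::-1])
E
python3 meas.py
```

```text
board ((0.7131728529930115, 0.05400322005152702), (0.08799250423908234, 0.11035960167646408), 1.2700550556182861) [[0.6679999828338623, 0.10819999873638153], [0.6704000234603882, -0.002099999925121665], [0.758400022983551, -0.00019999999494757503], [0.7559000253677368, 0.11010000109672546]]
copper ((0.6092471480369568, -0.14229442179203033), (0.07770085334777832, 0.07698193192481995), 5.709485054016113)
c2 ((0.5750442743301392, -0.329921156167984), (0.10767046362161636, 0.10795769840478897), 18.59763526916504)
c3 ((0.3801380395889282, -0.29244160652160645), (0.10775933414697647, 0.10835663974285126), 45.338035583496094)
zinc ((0.5657984614372253, 0.0780821293592453), (0.10161042213439941, 0.12160542607307434), 87.82939147949219)
brass ((0.5485799312591553, -0.04251769185066223), (0.07988005876541138, 0.07950824499130249), 2.8872601985931396)
ring ((0.6260491609573364, 0.13179969787597656), 0.06086476147174835) ((0.6247260570526123, 0.1333315372467041), (0.11636929959058762, 0.11682114005088806), 18.75687599182129) 0.2426951275251502
hub ((0.7136927843093872, -0.009721880778670311), 0.02512652985751629) 0.28885443391792553
nut [[ 0.71523288 -0.00965492  0.293     ]] [277.91666667 118.875     ]
grip top (183, 194, 11, 11) [188.4        198.93333333] [0.58509497 0.20405008 0.16472928] [ 0.57854943  0.19637596 -0.00229428] [0.63190795 0.24556801 0.17064855]
grip side (285, 140, 5, 8) [285.95238095 142.47619048] [0.58174019 0.19959155 0.16558185] [0.57882743 0.1979778  0.1463794 ] [0.59096255 0.20379751 0.16829012]
```

View pics/crop1.png

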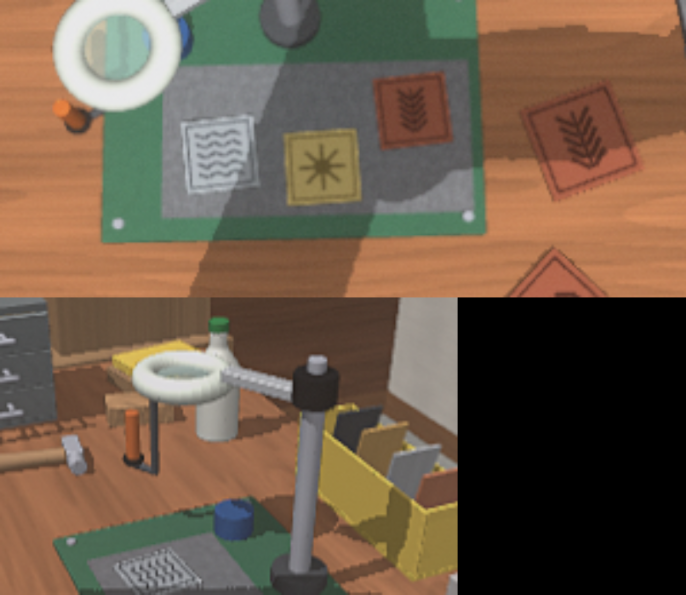

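```bash
cat > plan.py <<'E'
from h import *
C=np.array([.714,-.0097])
def pose(phi,lean,r=.25,z=.145,back=0.,az=None):
    """TCP pose with grasp point at grip (swing phi), hand leaning outward; az=azimuth phi used for the hand"""
    a=phi if az is None else az
    o=np.array([-np.cos(a),np.sin(a),0]); x=np.array([np.sin(a),np.cos(a),0])
    zt=-o*np.sin(lean)-np.array([0,0,np.cos(lean)]); Rm=np.c_[x,np.cross(zt,x),zt]
    g=np.r_[C+r*np.array([-np.cos(phi),np.sin(phi)]),z]
    return g+zt*(.019-back),Rm
def rel(p0,R0,p,Rm):
    return (R0.T@(p-p0)).round(3).tolist(), R.from_matrix(R0.T@Rm).as_rotvec().round(3).tolist()
E
python3 - <<'E'
from plan import *
s=env.get_state(); p0=s['tcp_pos']; R0=rot(s['orientation'])
az=.8
P1,R1=pose(1.013,.7,back=.12,az=az); print('preg',P1)
down=lambda a: pose(1.0,0.0,az=a)[1]
# A: over (.40,-.30,.36), turning
print(rel(p0,R0,np.array([.38,-.30,.36]),down(-.2)))
print(rel(p0,R0,np.array([.42,0,.36]),down(.3)))
print(rel(p0,R0,P1+[0,0,.08],pose(1.013,.5,az=az)[1]))
print(rel(p0,R0,P1,R1))
c=cam('top'); P=depthpts(c).reshape(-1,3)
for y in np.arange(.2,.75,.05):
    for lo,hi in((.2,.35),(.35,.5),(.5,.65)):
        m=(P[:,1]>y)&(P[:,1]<y+.05)&(P[:,0]>lo)&(P[:,0]<hi); print(round(y,2),lo,P[m,2].max().round(2) if m.any() else None,end=' | ')
    print()
E
```

```text
preg [0.53633863 0.24908139 0.22224906]
([-0.18, -0.281, -0.129], [-0.002, -0.0, -3.058])
([-0.457, -0.403, -0.129], [-0.001, 0.0, -2.558])
([-0.664, -0.585, -0.071], [-0.31, 0.513, -2.008])
([-0.664, -0.585, 0.009], [-0.432, 0.716, -1.96])
0.2 0.2 0.01 | 0.2 0.35 0.01 | 0.2 0.5 0.17 | 
0.25 0.2 0.01 | 0.25 0.35 0.01 | 0.25 0.5 0.01 | 
0.3 0.2 0.01 | 0.3 0.35 0.01 | 0.3 0.5 0.01 | 
0.35 0.2 0.01 | 0.35 0.35 0.01 | 0.35 0.5 0.03 | 
0.4 0.2 0.03 | 0.4 0.35 0.03 | 0.4 0.5 0.03 | 
0.45 0.2 0.03 | 0.45 0.35 0.02 | 0.45 0.5 0.03 | 
0.5 0.2 0.15 | 0.5 0.35 0.17 | 0.5 0.5 0.17 | 
0.55 0.2 0.21 | 0.55 0.35 0.21 | 0.55 0.5 0.21 | 
0.6 0.2 0.2 | 0.6 0.35 0.21 | 0.6 0.5 0.21 | 
0.65 0.2 0.03 | 0.65 0.35 None | 0.65 0.5 0.01 | 
0.7 0.2 0.01 | 0.7 0.35 None | 0.7 0.5 0.01 |
```

The crop confirms it: (340,198) on the board is reddish copper with a 78 mm outline. The two bench plates measure 108 mm, so they are decoys. The arm is at 1.013 rad and the copper plate at about -0.90. I'll start the approach now, outside and above the grip.

Request:
servo_tool --targets '[{"xyz":[-0.02,-0.03,-0.03],"twist":[0,0,-0.08],"jaw":1},{"xyz":[-0.18,-0.28,-0.13],"twist":[0,0,-0.75],"jaw":1},{"xyz":[-0.18,-0.28,-0.13],"twist":[0,0,-0.75],"jaw":1},{"xyz":[-0.18,-0.28,-0.13],"twist":[0,0,-0.75],"jaw":1},{"xyz":[-0.18,-0.28,-0.13],"twist":[0,0,-0.75],"jaw":1},{"xyz":[-0.18,-0.28,-0.13],"twist":[0,0,-0.75],"jaw":1},{"xyz":[-0.18,-0.28,-0.13],"twist":[0,0,-0.75],"jaw":1},{"xyz":[-0.18,-0.28,-0.13],"twist":[0,0,-0.75],"jaw":1},{"xyz":[-0.18,-0.28,-0.13],"twist":[0,0,-0.75],"jaw":1},{"xyz":[-0.46,-0.4,-0.13],"twist":[0,0,-1.6],"jaw":1},{"xyz":[-0.46,-0.4,-0.13],"twist":[0,0,-1.6],"jaw":1},{"xyz":[-0.46,-0.4,-0.13],"twist":[0,0,-1.6],"jaw":1}]'

```text
clock: 1.25
tcp_pos: [0.3947, -0.1751, 0.3612]
orientation: [-0.0, 0.997, -0.078, 0.0]
wrist_force: [-0.1, 0.2, 0.4]
finger_gap: 0.0853
```

```bash
python3 - <<'E'
from plan import *
s=env.get_state(); p0=s['tcp_pos']; R0=rot(s['orientation']); print(s['clock'],p0,R0[:,0],s['joint_pos'].round(2))
az=.8
P1,R1=pose(1.013,.7,back=.12,az=az)
print(rel(p0,R0,np.array([.42,0,.36]),pose(0,0,az=1)[1]))
print(rel(p0,R0,P1+[0,0,.08],pose(1.013,.5,az=az)[1]))
print(rel(p0,R0,P1,R1))
E
```

```text
1.25 [ 0.39465646 -0.17511173  0.36120157] [ 9.87794302e-01 -1.55763924e-01  1.26955492e-04] [-0.6   0.03  0.01  1.56  0.    1.12]
([-0.002, -0.177, 0.001], [0.0, -0.0, -0.727])
([0.074, -0.441, 0.059], [-0.463, 0.232, -0.907])
([0.074, -0.441, 0.139], [-0.648, 0.324, -0.888])
```

Request:
servo_tool --targets '[{"xyz":[0.0,-0.18,0.0],"twist":[0,0,-0.4],"jaw":1},{"xyz":[0.0,-0.18,0.0],"twist":[0,0,-0.4],"jaw":1},{"xyz":[0.0,-0.18,0.0],"twist":[0,0,-0.6],"jaw":1},{"xyz":[0.0,-0.18,0.0],"twist":[0,0,-0.6],"jaw":1},{"xyz":[0.074,-0.44,0.06],"twist":[-0.46,0.23,-0.91],"jaw":1},{"xyz":[0.074,-0.44,0.06],"twist":[-0.46,0.23,-0.91],"jaw":1},{"xyz":[0.074,-0.44,0.06],"twist":[-0.46,0.23,-0.91],"jaw":1},{"xyz":[0.074,-0.44,0.06],"twist":[-0.46,0.23,-0.91],"jaw":1},{"xyz":[0.074,-0.44,0.06],"twist":[-0.46,0.23,-0.91],"jaw":1},{"xyz":[0.074,-0.44,0.06],"twist":[-0.46,0.23,-0.91],"jaw":1},{"xyz":[0.074,-0.44,0.06],"twist":[-0.46,0.23,-0.91],"jaw":1},{"xyz":[0.074,-0.44,0.06],"twist":[-0.46,0.23,-0.91],"jaw":1}]'

```text
clock: 2.25
tcp_pos: [0.5393, 0.2514, 0.2956]
orientation: [0.227, 0.898, 0.366, 0.09]
wrist_force: [0.0, -1.1, -0.9]
finger_gap: 0.0854
```

```bash
python3 - <<'E'
from plan import *
s=env.get_state(); p0=s['tcp_pos']; R0=rot(s['orientation']); print(s['clock'],p0,s['joint_pos'].round(2))
for az in(.8,1.0):
    print(az,pose(1.013,.7,back=.12,az=az)[0],rel(p0,R0,*pose(1.013,.7,back=.12,az=az)),rel(p0,R0,*pose(1.013,.7,az=az)))
E
```

```text
2.25 [0.53928719 0.25139788 0.29563717] [ 0.53  0.26  0.04  1.23 -0.48  1.3 ]
0.8 [0.53633863 0.24908139 0.22224906] ([-0.003, -0.035, 0.064], [-0.207, 0.003, 0.005]) ([-0.003, -0.01, 0.182], [-0.207, 0.003, 0.005])
1.0 [0.54651524 0.25715704 0.22224906] ([0.01, -0.034, 0.065], [-0.205, -0.11, 0.171]) ([-0.005, -0.011, 0.182], [-0.205, -0.11, 0.171])
```

Request:
servo_tool --targets '[{"xyz":[-0.003,-0.035,0.03],"twist":[-0.1,0,0],"jaw":1},{"xyz":[-0.003,-0.035,0.064],"twist":[-0.2,0,0],"jaw":1},{"xyz":[-0.003,-0.035,0.064],"twist":[-0.2,0,0],"jaw":1},{"xyz":[-0.003,-0.035,0.064],"twist":[-0.2,0,0],"jaw":1}]'

```text
clock: 2.58
tcp_pos: [0.5326, 0.2419, 0.2243]
orientation: [0.317, 0.871, 0.354, 0.122]
wrist_force: [1.1, 0.2, -0.3]
finger_gap: 0.0856
```

```bash
python3 - <<'E'
from plan import *
s=env.get_state(); p0=s['tcp_pos']; R0=rot(s['orientation']); print(s['clock'],p0,s['joint_pos'].round(2))
print(rel(p0,R0,*pose(1.013,.7,az=.8)))
c=cam('side'); im=c['color'].copy(); h=cv2.cvtColor(im,cv2.COLOR_RGB2HSV).astype(int)
m=(h[...,0]>3)&(h[...,0]<16)&(h[...,1]>170)&(h[...,2]>80); m[:,:270]=0;m[:,:][:120]=0; m[175:]=0; m[:,300:]=0
v,u=np.nonzero(m); print('orange',u.min(),u.max(),v.min(),v.max(),u.mean(),v.mean())
g=pose(1.013,.7)[0]
o=np.array([.714-.25*np.cos(1.013),-.0097+.25*np.sin(1.013)])
print('pred top/bot',proj(c,[[*o,.167],[*o,.135],[*o,.101]]))
cr=np.hstack([cv2.resize(im[80:230,200:400],None,fx=2,fy=2),cv2.resize(cam('top')['color'][110:260,120:320],None,fx=2,fy=2)]); cv2.imwrite('pics/pre.png',cr[...,::-1])
E
```

```text
2.5833 [0.53264165 0.24191204 0.22429349] [ 0.62  0.28 -0.2   0.98 -0.68  1.37]
([0.009, -0.002, 0.12], [-0.007, 0.01, 0.006])
orange 285 287 140 159 286.0 149.5
pred top/bot [[285.44291028 139.92631455]
 [285.85701948 150.16197631]
 [286.28519147 160.68294863]]
```

View pics/pre.png

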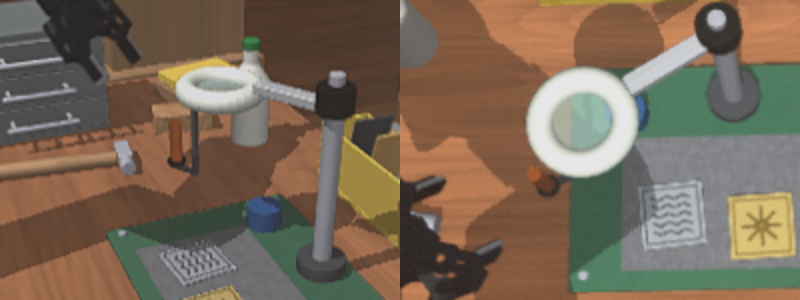

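The side view's orange bar at (286,150) matches the predicted grip to 1 px. The hand is outside it with a clear way in, so I'll move in and recheck at the end.

Request:
servo_tool --targets '[{"xyz":[0.009,-0.002,0.02],"twist":[0,0,0],"jaw":1},{"xyz":[0.009,-0.002,0.04],"twist":[0,0,0],"jaw":1},{"xyz":[0.009,-0.002,0.06],"twist":[0,0,0],"jaw":1},{"xyz":[0.009,-0.002,0.06],"twist":[0,0,0],"jaw":1},{"xyz":[0.009,-0.002,0.06],"twist":[0,0,0],"jaw":1},{"xyz":[0.009,-0.002,0.06],"twist":[0,0,0],"jaw":1}]'

```text
clock: 3.18
tcp_pos: [0.5707, 0.2241, 0.1852]
orientation: [0.316, 0.872, 0.35, 0.13]
wrist_force: [0.2, -0.4, 0.6]
finger_gap: 0.0853
```

```bash
python3 - <<'E'
from plan import *
s=env.get_state(); p0=s['tcp_pos']; R0=rot(s['orientation']); print(s['clock'],p0,s['joint_pos'].round(2),abs(s['qvel']).max())
print(rel(p0,R0,*pose(1.013,.7,az=.8)))
E
```

```text
3.1833 [0.57071915 0.22414487 0.18517625] [ 0.55  0.31 -0.25  0.82 -0.68  1.29] 0.017689930306571313
([-0.007, -0.008, 0.065], [-0.003, -0.002, -0.007])
```

Request:
servo_tool --targets '[{"xyz":[-0.007,-0.008,0.015],"twist":[0,0,0],"jaw":1},{"xyz":[-0.007,-0.008,0.03],"twist":[0,0,0],"jaw":1},{"xyz":[-0.007,-0.008,0.045],"twist":[0,0,0],"jaw":1},{"xyz":[-0.007,-0.008,0.06],"twist":[0,0,0],"jaw":1},{"xyz":[-0.007,-0.008,0.065],"twist":[0,0,0],"jaw":1},{"xyz":[-0.007,-0.008,0.065],"twist":[0,0,0],"jaw":1},{"xyz":[-0.007,-0.008,0.065],"twist":[0,0,0],"jaw":1}]'

```text
clock: 3.77
tcp_pos: [0.5886, 0.1935, 0.1276]
orientation: [0.316, 0.872, 0.352, 0.128]
wrist_force: [-0.1, -0.0, -0.2]
finger_gap: 0.0853
```

```bash
python3 - <<'E'
from plan import *
s=env.get_state(); p0=s['tcp_pos']; R0=rot(s['orientation']); print(s['clock'],p0,s['wrist_force'],abs(s['qvel']).max())
print(rel(p0,R0,*pose(1.013,.7,az=.8)))
cr=np.hstack([cv2.resize(cam('side')['color'][90:190,240:340],None,fx=4,fy=4),cv2.resize(cam('top')['color'][130:230,150:250],None,fx=4,fy=4)]); cv2.imwrite('pics/at.png',cr[...,::-1])
E
```

```text
3.7667 [0.58855502 0.19349795 0.12758921] [-0.12806008 -0.04994316 -0.16384719] 0.00715126996615087
([0.001, 0.003, -0.002], [-0.003, 0.001, -0.003])
```

View pics/at.png

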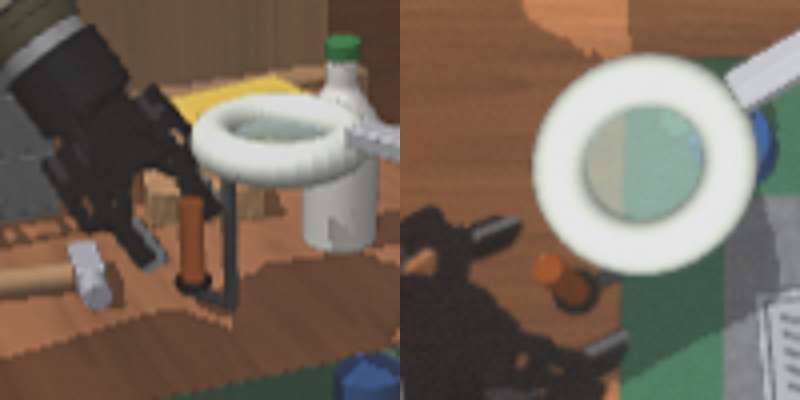

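The grip stands centred between the open fingers and the hand clears the ring. Closing now.

Request:
servo_tool --targets '[{"xyz":[0,0,0],"twist":[0,0,0],"jaw":0.5},{"xyz":[0,0,0],"twist":[0,0,0],"jaw":0.1},{"xyz":[0,0,0],"twist":[0,0,0],"jaw":0.1},{"xyz":[0,0,0],"twist":[0,0,0],"jaw":0.1},{"xyz":[0,0,0],"twist":[0,0,0],"jaw":0.1},{"xyz":[0,0,0],"twist":[0,0,0],"jaw":0.1},{"xyz":[0,0,0],"twist":[0,0,0],"jaw":0.1},{"xyz":[0,0,0],"twist":[0,0,0],"jaw":0.1}]' --squeeze 40

```text
clock: 4.53
tcp_pos: [0.5882, 0.1936, 0.1263]
orientation: [0.316, 0.872, 0.352, 0.128]
wrist_force: [0.6, 4.0, 1.3]
finger_gap: 0.0167
```

```bash
cat > arc.py <<'E'
from plan import *
import sys
def arc(phi0,phi1,az0,az1,n=12,lean=.7):
    s=env.get_state(); print('state',s['clock'],s['tcp_pos'].round(4),'F',s['wrist_force'].round(1),'gap',s['finger_gap'],'q',s['joint_pos'].round(2))
    p,R0=pose(phi0,lean,az=az0)   # commanded-like reference, offset measured separately
    for k in range(1,n+1):
        t=k/n; x,w=rel(p,R0,*pose(phi0+t*(phi1-phi0),lean,az=az0+t*(az1-az0))); print(x,w)
if __name__=='__main__': arc(*map(float,sys.argv[1:5]))
E
python3 arc.py 1.013 .513 .8 .4
```

```text
state 4.5333 [0.5882 0.1936 0.1263] F [0.6 4.  1.3] gap 0.016658493790306473 q [ 0.49  0.35 -0.36  0.63 -0.66  1.21]
[-0.01, -0.002, -0.001] [-0.0, 0.021, -0.025]
[-0.02, -0.003, -0.002] [0.0, 0.043, -0.051]
[-0.03, -0.004, -0.003] [-0.0, 0.064, -0.076]
[-0.04, -0.004, -0.004] [0.0, 0.086, -0.102]
[-0.05, -0.004, -0.004] [0.0, 0.107, -0.127]
[-0.06, -0.004, -0.004] [-0.0, 0.129, -0.153]
[-0.07, -0.004, -0.003] [0.0, 0.15, -0.178]
[-0.08, -0.003, -0.003] [0.0, 0.172, -0.204]
[-0.09, -0.002, -0.002] [0.0, 0.193, -0.229]
[-0.099, -0.001, -0.001] [0.0, 0.215, -0.255]
[-0.109, 0.001, 0.001] [-0.0, 0.236, -0.28]
[-0.119, 0.003, 0.002] [0.0, 0.258, -0.306]
```

Request:
servo_tool --targets '[{"xyz":[-0.005,-0.001,-0.0005],"twist":[0,0.01,-0.012],"jaw":0.1},{"xyz":[-0.015,-0.002,-0.002],"twist":[0,0.032,-0.038],"jaw":0.1},{"xyz":[-0.025,-0.003,-0.003],"twist":[0,0.053,-0.063],"jaw":0.1},{"xyz":[-0.035,-0.004,-0.003],"twist":[0,0.075,-0.09],"jaw":0.1},{"xyz":[-0.045,-0.004,-0.004],"twist":[0,0.097,-0.115],"jaw":0.1},{"xyz":[-0.055,-0.004,-0.004],"twist":[0,0.118,-0.14],"jaw":0.1},{"xyz":[-0.065,-0.004,-0.004],"twist":[0,0.14,-0.166],"jaw":0.1},{"xyz":[-0.075,-0.003,-0.003],"twist":[0,0.16,-0.19],"jaw":0.1},{"xyz":[-0.085,-0.002,-0.002],"twist":[0,0.182,-0.217],"jaw":0.1},{"xyz":[-0.095,-0.001,-0.001],"twist":[0,0.205,-0.242],"jaw":0.1},{"xyz":[-0.105,0,0],"twist":[0,0.226,-0.268],"jaw":0.1},{"xyz":[-0.119,0.003,0.002],"twist":[0,0.258,-0.306],"jaw":0.1}]'

```text
clock: 5.53
tcp_pos: [0.5056, 0.1087, 0.1265]
orientation: [0.283, 0.783, 0.52, 0.19]
wrist_force: [18.3, -2.3, -16.4]
finger_gap: 0.0173
```

```bash
python3 arc.py .513 .013 .4 0; python3 - <<'E'
from plan import *
s=env.get_state(); print(rel(s['tcp_pos'],rot(s['orientation']),*pose(.513,.7,az=.4)))
E
```

```text
state 5.5333 [0.5056 0.1087 0.1265] F [ 18.3  -2.3 -16.4] gap 0.017300092193078466 q [ 0.29 -0.03 -0.9   0.13 -0.42  0.57]
[-0.01, -0.001, -0.001] [0.0, 0.021, -0.025]
[-0.02, -0.001, -0.001] [-0.0, 0.043, -0.051]
[-0.03, -0.001, -0.001] [0.0, 0.064, -0.076]
[-0.04, -0.001, -0.001] [0.0, 0.086, -0.102]
[-0.05, -0.0, -0.0] [0.0, 0.107, -0.127]
[-0.06, 0.0, 0.0] [0.0, 0.129, -0.153]
[-0.07, 0.002, 0.001] [0.0, 0.15, -0.178]
[-0.08, 0.003, 0.003] [-0.0, 0.172, -0.204]
[-0.089, 0.005, 0.004] [-0.0, 0.193, -0.229]
[-0.099, 0.007, 0.006] [-0.0, 0.215, -0.255]
[-0.108, 0.009, 0.008] [-0.0, 0.236, -0.28]
[-0.118, 0.012, 0.01] [0.0, 0.258, -0.306]
([0.0, 0.004, -0.002], [-0.004, -0.003, -0.001])
```

Gripped and swinging, but q3 is near its limit (-0.90 of -1.03) and a radial force is building. I'll fit the arm's geometry from the logged poses to choose a lean that reaches through the middle of the swing.

```bash
cat > kin.py <<'E'
from plan import *
from scipy.optimize import least_squares
D=[([-1.42655,.31391,.0451,1.30356,0],[.16096,-.55157,.23051],[0,.8,-.6,0]),([-.6,.03,.01,1.56,0],[.3947,-.1751,.3612],[0,.997,-.078,0]),
([.55,.31,-.25,.82,-.68],[.5707,.2241,.1852],[.316,.872,.35,.13]),([.49,.35,-.36,.63,-.66],[.5882,.1936,.1263],[.316,.872,.352,.128]),([.29,-.03,-.9,.13,-.42],[.5056,.1087,.1265],[.283,.783,.52,.19]),([.53,.26,.04,1.23,-.48],[.5393,.2514,.2956],[.227,.898,.366,.09])]
def fk(q,par,s):
    h,a,b,d,e,L=par; E=lambda ax,t:R.from_euler(ax,t).as_matrix()
    A=E('z',q[0]); p=np.array([0,0,h]); A=A@E('y',q[1]); p=p+A@[0,0,a]; A=A@E('y',-q[2]); p=p+A@[b,0,0]
    A=A@E('y',q[3]); p=p+A@[e,d,0]; A=A@E('z',s*q[4]); return p+A@[L,0,0],A[:,0]
def res(par,s): return np.concatenate([np.r_[fk(q,par,s)[0]-t,.3*(fk(q,par,s)[1]-rot(o)[:,2])] for q,t,o in D])
fits=[(s,least_squares(res,[.2,.57,.41,.08,.1,.3],args=(s,))) for s in(1,-1)]
S,F=min(fits,key=lambda f:f[1].cost); PAR=F.x
LO=np.array([-2.76,-.86,-1.03,-2.2,-1.47])+.03; HI=np.array([2.76,1.69,1.26,2.34,1.5])-.03
def ik(p,zt,q0):
    f=lambda q:(lambda r:np.r_[r[0]-p,.3*(r[1]-zt)])(fk(q,PAR,S))
    r=least_squares(f,np.clip(q0,LO,HI),bounds=(LO,HI)); return r.x,np.abs(r.fun).max()
if __name__=='__main__':
    print('fit',S,PAR.round(3),'rms',np.sqrt(np.mean(F.fun**2)).round(4))
    for lean in(.45,.55):
        for off in(-.5,0,.5):
            print('lean',lean,'off',off,end=': ')
            q=[.29,-.03,-.9,.13,-.42]
            for phi in(.5,.25,0,-.25,-.5,-.75,-.97):
                p,Rm=pose(phi,lean,z=.138,az=phi+off); q,e=ik(p,Rm[:,2],q); print(f'{phi}:q3={q[2]:.2f},e={e*1e3:.0f}mm',end=' ')
            print(q.round(2))
E
python3 kin.py
```

```text
fit 1 [0.336 0.527 0.422 0.078 0.207 0.294] rms 0.0043
lean 0.45 off -0.5: 0.5:q3=-0.79,e=0mm 0.25:q3=-0.83,e=0mm 0:q3=-0.76,e=0mm -0.25:q3=-0.59,e=0mm -0.5:q3=-0.35,e=0mm -0.75:q3=-0.07,e=0mm -0.97:q3=0.22,e=0mm [-0.66  0.64  0.22  1.4   0.38]
lean 0.45 off 0: 0.5:q3=-0.67,e=0mm 0.25:q3=-0.83,e=0mm 0:q3=-0.86,e=0mm -0.25:q3=-0.77,e=0mm -0.5:q3=-0.59,e=0mm -0.75:q3=-0.33,e=0mm -0.97:q3=-0.07,e=0mm [-0.69  0.46 -0.07  1.08  0.45]
lean 0.45 off 0.5: 0.5:q3=-0.45,e=0mm 0.25:q3=-0.68,e=0mm 0:q3=-0.82,e=0mm -0.25:q3=-0.85,e=0mm -0.5:q3=-0.75,e=0mm -0.75:q3=-0.56,e=0mm -0.97:q3=-0.35,e=0mm [-0.67  0.3  -0.35  0.73  0.41]
lean 0.55 off -0.5: 0.5:q3=-0.90,e=0mm 0.25:q3=-0.94,e=0mm 0:q3=-0.84,e=0mm -0.25:q3=-0.62,e=0mm -0.5:q3=-0.35,e=0mm -0.75:q3=-0.03,e=0mm -0.97:q3=0.28,e=0mm [-0.69  0.7   0.28  1.48  0.45]
lean 0.55 off 0: 0.5:q3=-0.75,e=0mm 0.25:q3=-0.93,e=0mm 0:q3=-0.97,e=0mm -0.25:q3=-0.86,e=0mm -0.5:q3=-0.64,e=0mm -0.75:q3=-0.36,e=0mm -0.97:q3=-0.07,e=0mm [-0.73  0.49 -0.07  1.09  0.54]
lean 0.55 off 0.5: 0.5:q3=-0.47,e=0mm 0.25:q3=-0.75,e=0mm 0:q3=-0.92,e=0mm -0.25:q3=-0.96,e=0mm -0.5:q3=-0.85,e=0mm -0.75:q3=-0.64,e=0mm -0.97:q3=-0.41,e=0mm [-0.71  0.28 -0.41  0.65  0.51]
```

A lean of about 0.5 works for the whole sweep. I'll open to release the stress, measure the arm, then regrasp at that lean and slightly lower.

Request:
servo_tool --targets '[{"xyz":[0.012,0,0],"twist":[0,0,0],"jaw":0.1},{"xyz":[0.012,0,0],"twist":[0,0,0],"jaw":0.1},{"xyz":[0.012,0,0],"twist":[0,0,0],"jaw":0.5},{"xyz":[0.012,0,0],"twist":[0,0,0],"jaw":1},{"xyz":[0.012,0,0],"twist":[0,0,0],"jaw":1},{"xyz":[0.012,0,0],"twist":[0,0,0],"jaw":1},{"xyz":[0.012,0,0],"twist":[0,0,0],"jaw":1},{"xyz":[0.012,0,0],"twist":[0,0,0],"jaw":1},{"xyz":[0.012,0,0],"twist":[0,0,0],"jaw":1}]'

```text
clock: 6.28
tcp_pos: [0.5092, 0.1187, 0.1265]
orientation: [0.284, 0.784, 0.518, 0.188]
wrist_force: [-0.2, 0.4, -0.7]
finger_gap: 0.0852
```

```bash
cat > ring.py <<'E'
from plan import *
def ring(guess,name=None):
    "white ring head in the top view near swing angle guess -> lens xy, angle"
    c=cam('top'); h=cv2.cvtColor(c['color'],cv2.COLOR_RGB2HSV).astype(int)
    g=proj(c,[*(C+.17*np.array([-np.cos(guess),np.sin(guess)])),.245])[0]
    m=((h[...,2]>130)&(h[...,1]<55)).astype(np.uint8); mm=np.zeros_like(m); cv2.circle(mm,tuple(int(v) for v in g),48,1,-1)
    P=depthpts(c); m&=mm; m[(P[...,2]<.2)|(P[...,2]>.275)]=0
    m=cv2.morphologyEx(m,cv2.MORPH_OPEN,np.ones((3,3)))
    q=P[m>0]; uv=np.argwhere(m>0)[:,::-1]; 
    cs,_=cv2.findContours(m,cv2.RETR_EXTERNAL,cv2.CHAIN_APPROX_NONE); k=max(cs,key=cv2.contourArea); X=onplane(c,k[:,0],.24)[:,:2]
    # outline circle fit, bar pixels dropped by robust loss
    from scipy.optimize import least_squares
    f=least_squares(lambda t:np.hypot(*(X-t[:2]).T)-t[2],[*np.median(X,0),.06],loss='soft_l1',f_scale=.002).x
    v=f[:2]-C; print('lens',f.round(4),'R',np.hypot(*v).round(4),'angle',np.arctan2(v[1],-v[0]).round(4))
    if name: 
        x,y=(int(t) for t in g); cv2.imwrite(name,cv2.resize(c['color'][max(0,y-90):y+90,max(0,x-130):x+130],None,fx=3,fy=3)[...,::-1])
    return np.arctan2(v[1],-v[0])
E
python3 - <<'E'
from ring import *
phi=ring(.57,'pics/r1.png')
s=env.get_state(); p0=s['tcp_pos']; R0=rot(s['orientation']); print(s['clock'],p0,s['wrist_force'].round(1),s['finger_gap'],abs(s['qvel']).max())
az0=np.arctan2(R0[0,0],R0[1,0]); print('az',az0)
print(rel(p0,R0,*pose(phi,.7,az=.4))); print(rel(p0,R0,*pose(phi,.5,z=.136,az=.45)))
E
```

```text
lens [0.5752 0.084  0.0592] R 0.1674 angle 0.5937
6.3333 [0.50927755 0.11872564 0.12647666] [ 0.6 -0.1 -0.1] 0.08553292024527888 0.002422161796742768
az 0.4027760763874068
([0.01, 0.007, 0.0], [-0.004, 0.001, -0.003])
([0.009, -0.003, 0.007], [0.196, -0.027, 0.039])
```

View pics/r1.png

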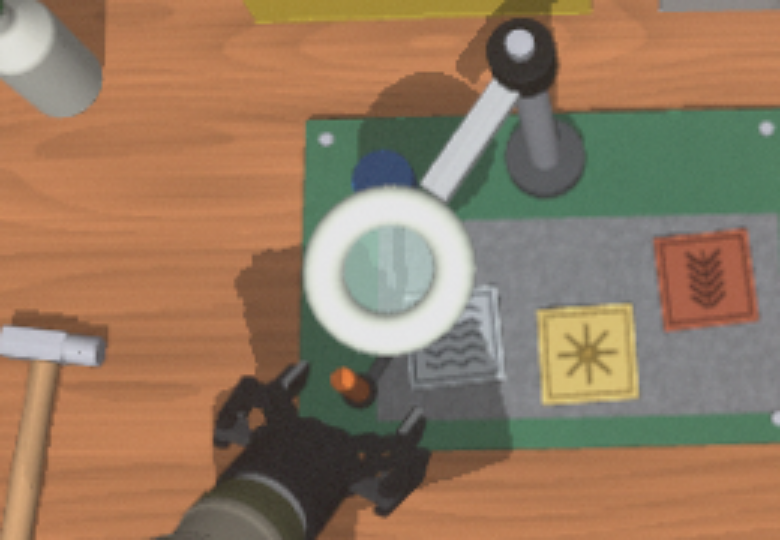

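The arm stayed at 0.594 rad when let go, with the grip still between the fingers. Regrasping with less lean.

Request:
servo_tool --targets '[{"xyz":[0.003,0.0,0.0],"twist":[0.05,-0.007,0.01],"jaw":1},{"xyz":[0.006,-0.001,0.003],"twist":[0.1,-0.014,0.02],"jaw":1},{"xyz":[0.009,-0.002,0.005],"twist":[0.15,-0.02,0.03],"jaw":1},{"xyz":[0.009,-0.003,0.007],"twist":[0.196,-0.027,0.039],"jaw":1},{"xyz":[0.009,-0.003,0.007],"twist":[0.196,-0.027,0.039],"jaw":1},{"xyz":[0.009,-0.003,0.007],"twist":[0.196,-0.027,0.039],"jaw":0.5},{"xyz":[0.009,-0.003,0.007],"twist":[0.196,-0.027,0.039],"jaw":0.1},{"xyz":[0.009,-0.003,0.007],"twist":[0.196,-0.027,0.039],"jaw":0.1},{"xyz":[0.009,-0.003,0.007],"twist":[0.196,-0.027,0.039],"jaw":0.1},{"xyz":[0.009,-0.003,0.007],"twist":[0.196,-0.027,0.039],"jaw":0.1},{"xyz":[0.009,-0.003,0.007],"twist":[0.196,-0.027,0.039],"jaw":0.1},{"xyz":[0.009,-0.003,0.007],"twist":[0.196,-0.027,0.039],"jaw":0.1}]' --squeeze 30

```text
clock: 7.33
tcp_pos: [0.5145, 0.1264, 0.1191]
orientation: [0.209, 0.821, 0.515, 0.132]
wrist_force: [-1.7, 0.8, 0.4]
finger_gap: 0.0174
```

```bash
cat > arc.py <<'E'
from plan import *
import sys
def arc(phi0,phi1,az0,az1,n=12,lean=.5,z=.136):
    s=env.get_state(); p0=s['tcp_pos']; R0=rot(s['orientation'])
    print('state',s['clock'],'F',s['wrist_force'].round(1),'gap',s['finger_gap'].__round__(4),'q',s['joint_pos'].round(2)); print('off model',rel(p0,R0,*pose(phi0,lean,z=z,az=az0)))
    p,R0=pose(phi0,lean,z=z,az=az0)
    for k in range(1,n+1):
        t=k/n; print(*rel(p,R0,*pose(phi0+t*(phi1-phi0),lean,z=z,az=az0+t*(az1-az0))))
if __name__=='__main__': arc(*map(float,sys.argv[1:5]))
E
python3 arc.py .594 .194 .45 .15
```

```text
state 7.3333 F [-1.7  0.8  0.4] gap 0.0174 q [ 0.27  0.06 -0.69  0.43 -0.32  0.65]
off model ([0.0, 0.001, 0.0], [-0.0, -0.001, -0.0])
[-0.008, -0.001, -0.001] [0.0, 0.012, -0.022]
[-0.016, -0.002, -0.001] [0.0, 0.024, -0.044]
[-0.024, -0.002, -0.001] [0.0, 0.036, -0.066]
[-0.032, -0.002, -0.001] [0.0, 0.048, -0.088]
[-0.04, -0.002, -0.001] [-0.0, 0.06, -0.11]
[-0.049, -0.002, -0.001] [0.0, 0.072, -0.132]
[-0.057, -0.002, -0.001] [0.0, 0.084, -0.154]
[-0.065, -0.001, -0.0] [-0.0, 0.096, -0.176]
[-0.073, 0.0, 0.0] [0.0, 0.108, -0.197]
[-0.081, 0.001, 0.001] [0.0, 0.12, -0.219]
[-0.089, 0.003, 0.002] [0.0, 0.132, -0.241]
[-0.096, 0.005, 0.002] [0.0, 0.144, -0.263]
```

Request:
servo_tool --targets '[{"xyz":[-0.008,-0.001,-0.001],"twist":[0,0.012,-0.022],"jaw":0.1},{"xyz":[-0.016,-0.002,-0.001],"twist":[0,0.024,-0.044],"jaw":0.1},{"xyz":[-0.024,-0.002,-0.001],"twist":[0,0.036,-0.066],"jaw":0.1},{"xyz":[-0.032,-0.002,-0.001],"twist":[0,0.048,-0.088],"jaw":0.1},{"xyz":[-0.04,-0.002,-0.001],"twist":[0,0.06,-0.11],"jaw":0.1},{"xyz":[-0.049,-0.002,-0.001],"twist":[0,0.072,-0.132],"jaw":0.1},{"xyz":[-0.057,-0.002,-0.001],"twist":[0,0.084,-0.154],"jaw":0.1},{"xyz":[-0.065,-0.001,0],"twist":[0,0.096,-0.176],"jaw":0.1},{"xyz":[-0.073,0,0],"twist":[0,0.108,-0.197],"jaw":0.1},{"xyz":[-0.081,0.001,0.001],"twist":[0,0.12,-0.219],"jaw":0.1},{"xyz":[-0.089,0.003,0.002],"twist":[0,0.132,-0.241],"jaw":0.1},{"xyz":[-0.096,0.005,0.002],"twist":[0,0.144,-0.263],"jaw":0.1}]'

```text
clock: 8.33
tcp_pos: [0.477, 0.0389, 0.1193]
orientation: [0.186, 0.733, 0.633, 0.163]
wrist_force: [5.2, 5.7, -10.5]
finger_gap: 0.0177
```

```bash
python3 arc.py .194 -.206 .15 -.2
```

```text
state 8.3333 F [  5.2   5.7 -10.5] gap 0.0177 q [-0.06 -0.14 -0.9   0.32 -0.04  0.07]
off model ([-0.002, 0.001, 0.0], [-0.001, -0.006, 0.002])
[-0.008, -0.0, -0.0] [0.0, 0.014, -0.026]
[-0.016, -0.0, -0.0] [-0.0, 0.028, -0.051]
[-0.024, 0.0, 0.0] [-0.0, 0.042, -0.077]
[-0.032, 0.001, 0.0] [-0.0, 0.056, -0.102]
[-0.04, 0.001, 0.001] [-0.0, 0.07, -0.128]
[-0.048, 0.002, 0.001] [-0.0, 0.084, -0.154]
[-0.056, 0.004, 0.002] [-0.0, 0.098, -0.179]
[-0.064, 0.005, 0.003] [-0.0, 0.112, -0.205]
[-0.072, 0.007, 0.004] [-0.0, 0.126, -0.23]
[-0.08, 0.009, 0.005] [-0.0, 0.14, -0.256]
[-0.087, 0.011, 0.006] [0.0, 0.154, -0.282]
[-0.095, 0.013, 0.007] [-0.0, 0.168, -0.307]
```

Request:
servo_tool --targets '[{"xyz":[-0.008,0,0.001],"twist":[0,0.014,-0.026],"jaw":0.1},{"xyz":[-0.016,0,0.001],"twist":[0,0.028,-0.051],"jaw":0.1},{"xyz":[-0.024,0,0.001],"twist":[0,0.042,-0.077],"jaw":0.1},{"xyz":[-0.032,0.001,0.001],"twist":[0,0.056,-0.102],"jaw":0.1},{"xyz":[-0.04,0.001,0.002],"twist":[0,0.07,-0.128],"jaw":0.1},{"xyz":[-0.048,0.002,0.002],"twist":[0,0.084,-0.154],"jaw":0.1},{"xyz":[-0.056,0.004,0.003],"twist":[0,0.098,-0.179],"jaw":0.1},{"xyz":[-0.064,0.005,0.004],"twist":[0,0.112,-0.205],"jaw":0.1},{"xyz":[-0.072,0.007,0.005],"twist":[0,0.126,-0.23],"jaw":0.1},{"xyz":[-0.08,0.009,0.006],"twist":[0,0.14,-0.256],"jaw":0.1},{"xyz":[-0.087,0.011,0.007],"twist":[0,0.154,-0.282],"jaw":0.1},{"xyz":[-0.095,0.013,0.008],"twist":[0,0.168,-0.307],"jaw":0.1}]'

```text
clock: 9.33
tcp_pos: [0.4774, -0.0575, 0.1189]
orientation: [0.155, 0.613, 0.751, 0.193]
wrist_force: [-5.7, 6.2, 5.7]
finger_gap: 0.0174
```

```bash
python3 arc.py -.206 -.606 -.2 -.55; python3 -c "
from ring import *
ring(-.15,'pics/r2.png')"
```

```text
state 9.3333 F [-5.7  6.2  5.7] gap 0.0174 q [-0.49 -0.11 -0.85  0.43  0.31 -0.62]
off model ([-0.002, 0.001, -0.0], [0.0, -0.004, 0.001])
[-0.008, 0.0, 0.0] [-0.0, 0.014, -0.026]
[-0.016, 0.001, 0.0] [-0.0, 0.028, -0.051]
[-0.024, 0.001, 0.001] [-0.0, 0.042, -0.077]
[-0.032, 0.002, 0.001] [0.0, 0.056, -0.102]
[-0.04, 0.003, 0.002] [-0.0, 0.07, -0.128]
[-0.048, 0.005, 0.002] [0.0, 0.084, -0.154]
[-0.056, 0.006, 0.003] [-0.0, 0.098, -0.179]
[-0.064, 0.008, 0.004] [-0.0, 0.112, -0.205]
[-0.071, 0.01, 0.005] [0.0, 0.126, -0.23]
[-0.079, 0.012, 0.007] [0.0, 0.14, -0.256]
[-0.087, 0.015, 0.008] [0.0, 0.154, -0.282]
[-0.094, 0.017, 0.009] [0.0, 0.168, -0.307]
lens [ 0.5465 -0.031   0.0575] R 0.1688 angle -0.1268
```

Request:
servo_tool --targets '[{"xyz":[-0.008,0,0],"twist":[0,0.014,-0.026],"jaw":0.1},{"xyz":[-0.016,0.001,0],"twist":[0,0.028,-0.051],"jaw":0.1},{"xyz":[-0.024,0.001,0.001],"twist":[0,0.042,-0.077],"jaw":0.1},{"xyz":[-0.032,0.002,0.001],"twist":[0,0.056,-0.102],"jaw":0.1},{"xyz":[-0.04,0.003,0.002],"twist":[0,0.07,-0.128],"jaw":0.1},{"xyz":[-0.048,0.005,0.002],"twist":[0,0.084,-0.154],"jaw":0.1},{"xyz":[-0.056,0.006,0.003],"twist":[0,0.098,-0.179],"jaw":0.1},{"xyz":[-0.064,0.008,0.004],"twist":[0,0.112,-0.205],"jaw":0.1},{"xyz":[-0.071,0.01,0.005],"twist":[0,0.126,-0.23],"jaw":0.1},{"xyz":[-0.079,0.012,0.007],"twist":[0,0.14,-0.256],"jaw":0.1},{"xyz":[-0.087,0.015,0.008],"twist":[0,0.154,-0.282],"jaw":0.1},{"xyz":[-0.094,0.017,0.009],"twist":[0,0.168,-0.307],"jaw":0.1}]'

```text
clock: 10.38
tcp_pos: [0.5147, -0.1464, 0.1189]
orientation: [0.119, 0.473, 0.846, 0.217]
wrist_force: [-7.5, 4.5, 6.6]
finger_gap: 0.0165
```

```bash
python3 arc.py -.606 -.946 -.55 -.85; python3 -c "
from ring import *
ring(-.53)"
```

```text
state 10.3833 F [-7.5  4.5  6.6] gap 0.0165 q [-0.69  0.14 -0.57  0.69  0.47 -1.2 ]
off model ([-0.002, 0.001, -0.0], [-0.0, -0.004, -0.001])
[-0.007, 0.0, 0.0] [-0.0, 0.012, -0.022]
[-0.014, 0.001, 0.001] [-0.0, 0.024, -0.044]
[-0.02, 0.002, 0.001] [-0.0, 0.036, -0.066]
[-0.027, 0.003, 0.002] [-0.0, 0.048, -0.088]
[-0.034, 0.004, 0.002] [-0.0, 0.06, -0.11]
[-0.041, 0.005, 0.003] [-0.0, 0.072, -0.132]
[-0.047, 0.007, 0.004] [-0.0, 0.084, -0.154]
[-0.054, 0.008, 0.004] [-0.0, 0.096, -0.176]
[-0.06, 0.01, 0.005] [-0.0, 0.108, -0.197]
[-0.067, 0.012, 0.007] [-0.0, 0.12, -0.219]
[-0.073, 0.014, 0.008] [-0.0, 0.132, -0.241]
[-0.08, 0.016, 0.009] [-0.0, 0.144, -0.263]
lens [ 0.5673 -0.0931  0.0571] R 0.1687 angle -0.5168
```

Request:
servo_tool --targets '[{"xyz":[-0.007,0,0],"twist":[0,0.012,-0.022],"jaw":0.1},{"xyz":[-0.014,0.001,0.001],"twist":[0,0.024,-0.044],"jaw":0.1},{"xyz":[-0.02,0.002,0.001],"twist":[0,0.036,-0.066],"jaw":0.1},{"xyz":[-0.027,0.003,0.002],"twist":[0,0.048,-0.088],"jaw":0.1},{"xyz":[-0.034,0.004,0.002],"twist":[0,0.06,-0.11],"jaw":0.1},{"xyz":[-0.041,0.005,0.003],"twist":[0,0.072,-0.132],"jaw":0.1},{"xyz":[-0.047,0.007,0.004],"twist":[0,0.084,-0.154],"jaw":0.1},{"xyz":[-0.054,0.008,0.004],"twist":[0,0.096,-0.176],"jaw":0.1},{"xyz":[-0.06,0.01,0.005],"twist":[0,0.108,-0.197],"jaw":0.1},{"xyz":[-0.067,0.012,0.007],"twist":[0,0.12,-0.219],"jaw":0.1},{"xyz":[-0.073,0.014,0.008],"twist":[0,0.132,-0.241],"jaw":0.1},{"xyz":[-0.08,0.016,0.009],"twist":[0,0.144,-0.263],"jaw":0.1}]'

```text
clock: 11.43
tcp_pos: [0.5722, -0.2058, 0.1189]
orientation: [0.086, 0.342, 0.907, 0.232]
wrist_force: [-8.3, 0.9, 6.0]
finger_gap: 0.0176
```

```bash
python3 -c "
from ring import *
a=ring(-.87)
d=a+.901; print('rad to go',-d,'mm at grip',250*d)"; python3 arc.py -.946 -.996 -.85 -.85 | head -4
```

```text
lens [ 0.6033 -0.138   0.0568] R 0.1695 angle -0.8589
rad to go -0.04212041782707532 mm at grip 10.530104456768829
state 11.4833 F [-6.4 -1.2  5.7] gap 0.0171 q [-0.72  0.4  -0.21  0.97  0.5  -1.57]
off model ([0.001, 0.001, 0.0], [0.0, -0.002, 0.001])
[-0.001, 0.0, 0.0] [0.0, 0.0, 0.0]
[-0.002, 0.0, 0.0] [0.0, 0.0, 0.0]
```

Request:
servo_tool --targets '[{"xyz":[-0.004,0.001,0],"twist":[0,0,0],"jaw":0.1},{"xyz":[-0.008,0.002,0.001],"twist":[0,0,0],"jaw":0.1},{"xyz":[-0.011,0.002,0.001],"twist":[0,0,0],"jaw":0.1},{"xyz":[-0.011,0.002,0.001],"twist":[0,0,0],"jaw":0.1},{"xyz":[-0.011,0.002,0.001],"twist":[0,0,0],"jaw":0.1},{"xyz":[-0.005,0.001,0],"twist":[0,0,0],"jaw":0.1},{"xyz":[0,0,0],"twist":[0,0,0],"jaw":0.1},{"xyz":[0.004,-0.001,0],"twist":[0,0,0],"jaw":0.1},{"xyz":[0.004,-0.001,0],"twist":[0,0,0],"jaw":0.1},{"xyz":[0.004,-0.001,0],"twist":[0,0,0],"jaw":0.1}]'

```text
clock: 12.32
tcp_pos: [0.5706, -0.2032, 0.1189]
orientation: [0.088, 0.341, 0.906, 0.233]
wrist_force: [1.3, 5.2, 3.5]
finger_gap: 0.0173
```

```bash
python3 -c "
from ring import *
a=ring(-.9,'pics/r3.png')
d=a+.901; print('rad to go',-d,'mm at grip',250*d, env.get_state()['wrist_force'])"
```

```text
lens [ 0.6109 -0.1439  0.0565] R 0.1692 angle -0.916
rad to go 0.015048097829199025 mm at grip -3.7620244572997565 [2.95149342 5.0658969  4.16695795]
```

View pics/r3.png

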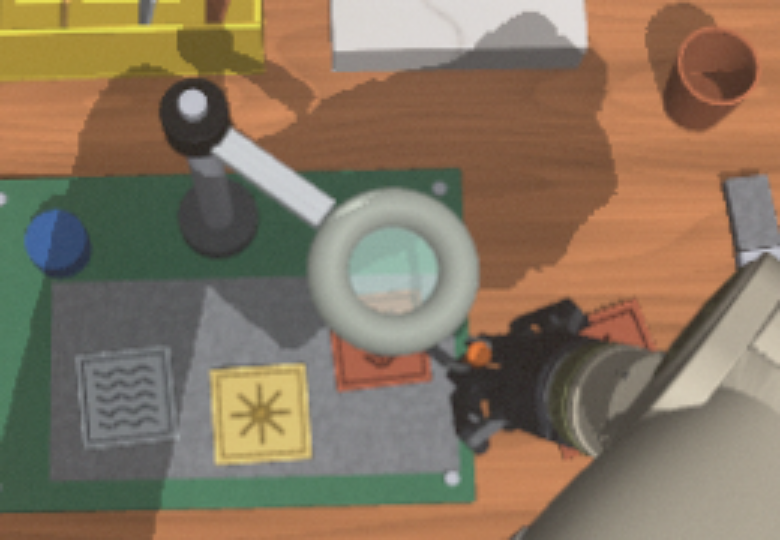

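The lens is within about 3 mm of the copper centre and the spring is nearly relaxed. Releasing and backing straight out.

Request:
servo_tool --targets '[{"xyz":[0,0,0],"twist":[0,0,0],"jaw":0.4},{"xyz":[0,0,0],"twist":[0,0,0],"jaw":0.7},{"xyz":[0,0,0],"twist":[0,0,0],"jaw":1},{"xyz":[0,0,0],"twist":[0,0,0],"jaw":1},{"xyz":[0,0,0],"twist":[0,0,0],"jaw":1},{"xyz":[0,0,0],"twist":[0,0,0],"jaw":1},{"xyz":[0,-0.001,-0.015],"twist":[0,0,0],"jaw":1},{"xyz":[0,-0.002,-0.03],"twist":[0,0,0],"jaw":1},{"xyz":[0,-0.003,-0.05],"twist":[0,0,0],"jaw":1},{"xyz":[0,-0.005,-0.08],"twist":[0,0,0],"jaw":1},{"xyz":[0,-0.01,-0.11],"twist":[0,0,0],"jaw":1},{"xyz":[0,-0.02,-0.14],"twist":[0,0,0],"jaw":1}]'

```text
clock: 13.37
tcp_pos: [0.5139, -0.2676, 0.233]
orientation: [0.087, 0.341, 0.907, 0.232]
wrist_force: [0.2, -1.2, -0.1]
finger_gap: 0.0857
```

Request:
servo_tool --targets '[{"xyz":[0,-0.03,-0.02],"twist":[0,0,0],"jaw":1},{"xyz":[0,-0.06,-0.04],"twist":[0,0,0],"jaw":1},{"xyz":[0,-0.08,-0.06],"twist":[0,0,0],"jaw":1},{"xyz":[0,-0.08,-0.06],"twist":[0,0,0],"jaw":1},{"xyz":[0,-0.08,-0.06],"twist":[0,0,0],"jaw":1}]'

```text
clock: 13.78
tcp_pos: [0.4481, -0.3437, 0.2458]
orientation: [0.088, 0.343, 0.906, 0.232]
wrist_force: [0.3, 0.5, -0.2]
finger_gap: 0.0855
```

```bash
python3 - <<'E'
from ring import *
a=ring(-.91,'pics/r4.png'); s=env.get_state(); print(s['clock'],s['tcp_pos'],s['wrist_force'].round(1),s['finger_gap'])
c=cam('top'); h=cv2.cvtColor(c['color'],cv2.COLOR_RGB2HSV).astype(int)
m=(h[...,0]>18)&(h[...,0]<32)&(h[...,1]>80); mm=np.zeros(m.shape,np.uint8); cv2.circle(mm,(301,222),24,1,-1); v,u=np.nonzero(m&(mm>0)); print('brass',onplane(c,[[u.mean(),v.mean()]],.017))
# magnifier from side view: copper outline visible under the ring
s=cam('side'); h=cv2.cvtColor(s['color'],cv2.COLOR_RGB2HSV).astype(int)
pc=proj(s,[[.6092,-.1423,.017]])[0]; m=(((h[...,0]<9)|(h[...,0]>172))&(h[...,1]>110)).astype(np.uint8); mm=np.zeros_like(m); cv2.circle(mm,tuple(int(t) for t in pc),26,1,-1); m&=mm
k=max(cv2.findContours(cv2.morphologyEx(m,cv2.MORPH_CLOSE,np.ones((5,5))),0,1)[0],key=cv2.contourArea); print('copper side',cv2.minAreaRect(onplane(s,k[:,0],.017)[:,:2].astype(np.float32)))
x,y=(int(t) for t in pc); cv2.imwrite('pics/s4.png',np.hstack([cv2.resize(cv2.imread('pics/r4.png'),(520,360)),cv2.resize(s['color'][y-110:y+70,x-70:x+70],(280,360))[...,::-1]]))
E
```

```text
lens [ 0.6113 -0.1423  0.0579] R 0.1677 angle -0.9116
13.8333 [ 0.44862388 -0.34251102  0.24554576] [-0.5 -0.6 -0.9] 0.08534042757860544
brass [[ 0.54819678 -0.04243568  0.017     ]]
copper side ((0.6084243059158325, -0.1460091918706894), (0.07921846956014633, 0.07998553663492203), 5.248182773590088)
```

View pics/s4.png

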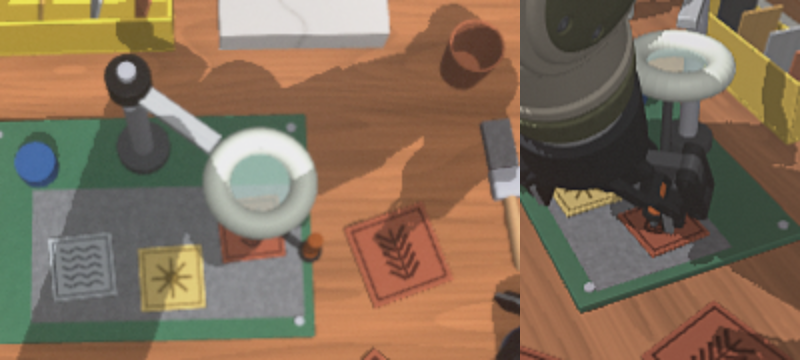

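The top view shows the released ring over the copper plate, with the plates and tin in place. The hand is well clear, in front of the side camera. The lens is 2–5 mm from the copper centre, so I'm handing in.

```bash
python3 -c "
from workcell import env
print(env.hand_in())"
```

```text
the job is handed in; nothing more can be done
None
```

The magnifier's lens now stands over the copper plate, let go, and the job is handed in at about 14 s on the clock. I took the arm by the orange grip throughout and swung it from 1.01 to -0.91 rad. The plate is the 80 mm one on the board; the two larger copper plates on the bench are decoys.

- **Regrasp:** one was needed at 0.59 rad because an elbow joint (the third) was nearing its limit. I let go there and took the grip again with less lean.
- **Final position:** the lens is at (0.611, -0.142). The copper centre was (0.609, -0.142) from the first top view and (0.608, -0.146) from the last side view. These two disagree by about 4 mm, but the lens is 2 to 5 mm from either, inside the 1 cm asked.
- **Contact and neighbours:** wrist force is about 0 and the gripper is open and clear of everything. The highest wrist reading between moves was about 25 N, just before the regrasp. By re-measurement the brass plate has not moved (within 1 mm). I checked the zinc plate and the wax tin only by eye, and they look in place. The white ring and bar appeared clear of the hand in every picture, but I had no direct reading of force on them.

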